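# Set a slide holder to its gauge line by rolling its knurled wheel

### The arm

A 7-joint arm with a two-finger parallel gripper is mounted at the origin on the work surface. World frame = base frame: x ahead of the robot, y to its left, z up, the work surface at z = 0. Lengths are in m, angles in rad, forces in N, time in s.
With the tool pointing down it reaches from about 0.425 to 0.825 m from the base axis. Payload 3.6 kg.
Tool frame: the origin (TCP) lies at the very end of the fingers, on their centre line; the grasp point (between the pads) lies manip.hold_point_z behind it (manip.hold_point_z is the distance from the TCP to the grasp point, in m); x points along the fingers, z is the direction in which the jaws open and shut, and the axes are right-handed (so a half turn about x gives the same grasp; the last joint's range is limited). The gripper opens to 85 mm and grips with 20 to 120 N. Pads are 22 mm wide; open, the fingers measure 114 mm over their backs; the gripper's body (76 mm by 85 mm) begins 54 mm behind the grasp point. The pads swing forward as they close: fully open they stand 13 mm farther back than shut.
Start: joints at [1.095, 0.615, -0.013, 1.423, 0.008, 1.103, -0.04], TCP at [0.282, -0.586, 0.231] pointing down, gripper open.
Joint ranges: [-3.12, 3.12], [-0.3, 2.06], [-1.34, 1.32], [0.26, 2.42], [-1.36, 4.5], [0.01, 1.98], [-2.84, 2.84]. Speed limits (rad/s): [2.79, 2.79, 3.14, 3.14, 3.14, 3.14, 3.14].

### API

Orientations are given as a unit quaternion [w, x, y, z].
In Python, from workcell import manip gives the robot as it stands.
- The arm moves only by the shell command python3 -m pendant 'ROWS' [FORCE]. ROWS is JSON, a list of rows, each an object with "linear": the shift along the tool's x, y, z in m, a list of three; "turn": the turn, a rotation vector about the tool's x, y, z in degrees, a list of three; "grip": the finger opening in m, from 0 to 0.0854. In form: [{"linear": [dx, dy, dz], "turn": [ax, ay, az], "grip": grip}, ...]. A call has 1 to 12 rows; each row shifts and turns the commanded pose from where the row before left it, along the tool's axes as they then stand; what a row does not reach is not made up. A row lasts 1/12 s, in which the tool goes at most 41.7 mm and 7.16 degrees, less where a joint would pass 70% of its speed; a pose out of reach is approached as far as the arm can. A call is refused whole if a number of a shift passes 0.0417 or a number of a turn 7.16, either way. A call with a gripper value outside its range is refused whole. The fingers move at their own pace and stop on an object; FORCE is the grip in N (left out, the last holds). Time passes only in rows, so rows that do not move let the fingers close. It gives the time, the measured TCP pose, the force and the opening at its end, in the units of the state.
- manip.get_state(): the state, without advancing time (a new reading comes with each control period).
- manip.camera(name): name is "side" or "top"; returns the picture (480x640x3 uint8, blue, green, red); there is no depth.
- manip.camera_info(name): a dict with "camera_matrix" (3x3 intrinsics, pixels), "extrinsics" (4x4, takes a point from camera to world coordinates). Camera axes: x right, y down, z forward; pixel columns grow to the right and rows downward; lengths in m; the calibration is good to about 2 mm. A picture is of the moment at which its call begins. camera_info takes no time and is no camera call.
- manip.hand_in(): hands the job in, once; it reports no verdict.
Trained networks look in the newest picture that a camera, given by its name, has taken for a name from the list of things; names that differ only in an ending like _2 or _b are one class to them, and where a whole thing is asked for, a point or a joint stands for the part that bears it (a point fixed in the world has none). Each returns a list of dicts, best first, with "p" (0 to 1); they miss things now and then, are a little off and sometimes report something else, mostly with a low value. They report only what shows in the picture. A call takes as long as a camera call.
- manip.boxes_of(camera, thing): "point" ([column, row] in pixels, amid what is visible of it).
The state is a dict: "time": time; "joint_positions": joint angles; "dq": joint speeds; "tau": joint torques, N m; "tool_pos": TCP position; "tcp_rot": TCP orientation; "contact_force": force on the tool from outside, world axes, zero at the start; "wrist_torque": the same for the moment, N m; "grip_width": finger opening in m.
Only numpy, scipy, OpenCV 4.12 (cv2) and the standard library are available. Lean on these libraries where they do the work, as an engineer would, in place of code of your own. Each camera call takes 0.05 s, during which the arm holds its last target.

### The job

Close the slide holder's gap to its gauge: roll the knurled wheel with a fingertip until the inner edge of the sliding jaw stands on the dark gauge line across the bed, then take your hand away. Move the jaw only by the wheel, without touching it, and do not lift or shift the bottle, the objective lens or the slide box.

Things in the scene. Friction and masses are not known exactly. Their poses are not given: they have to be found in the camera images.
- holder: White and aluminium microscope slide holder fixed to the bench, 300 x 90 mm. Origin: on the bench under the wheel's axle; z up; x points roughly to world +y (yaw 0.95 to 2.2). Base 12 mm thick, x -255 to +45 mm. The aluminium bed runs from the wheel to -x, 70 mm wide, top at 30 mm; at its end the fixed steel jaw, 60 mm wide, top 56 mm, inner face at x = -225 mm.
- wheel: Black knurled wheel, 60 mm across its 30 ridges, 34 mm wide; origin at its centre, 45 mm up, axle along holder y. White cheeks beside it (65 mm over both, 76 mm long) rise to 55 mm: its upper 20 mm stands out. Rolling its top to holder -x (towards the bed) closes the gap, +x opens it; 10 mm of rim travel moves the jaw 4 mm. Takes about 1.3 N at the rim and stays where left.
- wheel_top (a point): Fixed point at the very top of the wheel, mid-width, 75 mm above the bench; axes as the holder's. A fingertip presses down here (3 to 15 N) and moves along holder x to roll the wheel, some 25 mm a stroke.
- jaw: Sliding jaw: dark steel block 24 mm (x) x 50 mm (y) x 24 mm high on the bed between fixed jaw and wheel, top 56 mm above the bench, a thin steel rod towards the wheel. Axes as the holder's; origin: middle of the lower edge of its inner face, which looks to the fixed jaw. Geared to the wheel; not to be touched.
- jaw_edge (a point): The same point: middle of the lower inner edge of the sliding jaw, 32 mm above the bench; axes as the holder's.
- gauge_line (a point): Centre of the gauge line: a black line 4 mm wide (in x) across the bed and down its sides, 23 to 45 mm from the jaw's edge at the start, on the fixed jaw's side; point 32 mm above the bench, axes as the holder's. Done when jaw_edge stands over it, within half the line's width.
- bottle: Loose small amber bottle, 38 mm diameter, 75 mm tall, black cap; origin at the centre of its underside. Leave alone.
- objective: Loose steel objective lens standing on its wide end, 26 mm diameter, 42 mm tall; origin at the centre of its underside. Leave alone.
- slide_box: Loose white slide box 85 x 34 x 26 mm; origin at the centre of its underside. Leave alone.

How it is judged:
On the way, in this order (a step that is already met when the one before it is completed fails the run):
1. a fingertip is on the wheel (contact force between the fingers and wheel above 0.5 N), for 0.1 s.
2. the jaw's edge stands on the gauge line (x of jaw_edge in the frame of gauge_line between -0.002 and 0.002 m), for 0.2 s.
At the end, for the whole second after the job is handed in: The sliding jaw's inner edge is at rest on the 4 mm wide gauge line (within 2 mm of its centre), the bottle, objective and slide box are within 15 mm of where they stood, and the hand is clear (all of step 2 and linear speed of jaw below 0.002 m/s and distance of each of bottle, objective, slide_box from where it was at the start of the episode below 0.015 m); the robot touches nothing.
It fails at once if the sliding jaw is touched instead of being moved by the wheel (contact force between any of the fingers, the arm and jaw above 0.5 N).
It fails at once if the bottle, the objective or the slide box is moved, knocked over or lifted (distance of any of bottle, objective, slide_box from where it was at the start of the episode above 0.015 m or angle between any of bottle, objective, slide_box's own z axis and vertical above 0.5 rad).
It also fails if it takes over 61 s, if anything falls off the work surface, if the arm or the gripper's body presses on something with over 40 N, if the wrist force passes 120 N, or if a joint passes its speed limit or range.

## Working session

There is one attempt and no reset: what is moved stays moved. The work goes in short steps, Python scripts to look and compute and a shell command to move; the robot and the scene stay as the last step left them, time stands still between calls to the robot, and variables do not carry over. Pictures are saved under pics/ and viewed, and the job is handed in when it is done.

```bash
mkdir -p pics; cat > h.py <<'E'
import numpy as np, cv2
from workcell import manip
def ray(cam,px):
    i=manip.camera_info(cam);K=np.array(i["camera_matrix"]);T=np.array(i["extrinsics"])
    d=T[:3,:3]@np.linalg.inv(K)@np.array([px[0],px[1],1.]);return T[:3,3],d
def atz(cam,px,z):
    o,d=ray(cam,px);return o+d*(z-o[2])/d[2]
def proj(cam,P):
    i=manip.camera_info(cam);K=np.array(i["camera_matrix"]);T=np.linalg.inv(np.array(i["extrinsics"]))
    p=K@(T[:3,:3]@np.asarray(P)+T[:3,3]);return p[:2]/p[2]
E
python3 - <<'E'
from h import *
s=manip.get_state();print({k:np.round(v,3).tolist() for k,v in s.items()}, manip.hold_point_z)
for c in("top","side"):
    cv2.imwrite(f"pics/{c}0.png",manip.camera(c))
    print(c,np.round(manip.camera_info(c)["extrinsics"],3).tolist())
    for t in("wheel","jaw","holder","bottle","objective","slide_box","gauge_line","jaw_edge","wheel_top"):
        try: print(t,[(np.round(b["point"],1).tolist(),round(b["p"],2)) for b in manip.boxes_of(c,t)][:2])
        except Exception as e: print(t,e)
E
```

```text
{'time': 0.0, 'joint_positions': [1.096, 0.616, -0.013, 1.425, 0.008, 1.103, -0.04], 'dq': [0.0, -0.001, -0.0, -0.0, -0.001, 0.001, 0.0], 'tau': [0.0, -46.921, 0.26, -17.103, 0.01, 0.01, -0.0], 'tool_pos': [0.282, -0.585, 0.23], 'tcp_rot': [0.598, 0.377, 0.6, -0.376], 'contact_force': [0.787, 0.175, -0.251], 'wrist_torque': [0.019, -0.02, 0.034], 'grip_width': 0.085} 0.0187
top [[0.017, -0.999, 0.03, 0.512], [-1.0, -0.016, 0.015, -0.016], [-0.014, -0.03, -0.999, 0.863], [0.0, 0.0, 0.0, 1.0]]
wheel [([299.4, 228.9], 0.95)]
jaw [([374.3, 196.4], 0.9), ([362.2, 198.1], 0.45)]
holder [([359.9, 195.5], 0.66)]
bottle []
objective [([360.0, 257.6], 0.58)]
slide_box [([337.8, 129.1], 0.68)]
gauge_line [([407.6, 175.2], 0.65)]
jaw_edge [([374.1, 199.0], 0.86)]
wheel_top [([362.6, 202.7], 0.59)]
side [[0.973, -0.171, 0.153, 0.444], [-0.229, -0.728, 0.646, -0.436], [0.001, -0.664, -0.747, 0.575], [0.0, 0.0, 0.0, 1.0]]
wheel [([329.8, 227.7], 0.96)]
jaw [([385.5, 303.2], 0.47)]
holder [([383.1, 296.0], 0.93)]
bottle [([353.0, 360.7], 0.84)]
objective [([308.3, 302.5], 0.61)]
slide_box [([439.4, 257.2], 0.89)]
gauge_line [([415.5, 326.3], 0.5)]
jaw_edge [([385.7, 285.7], 0.7)]
wheel_top [([382.7, 301.4], 0.94)]
```

View pics/top0.png

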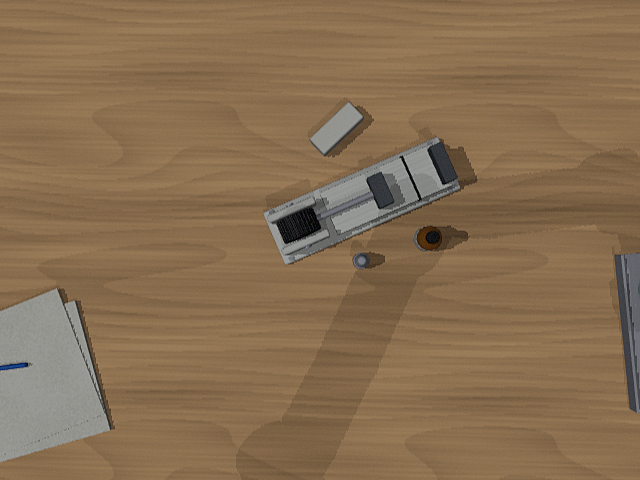

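View pics/side0.png

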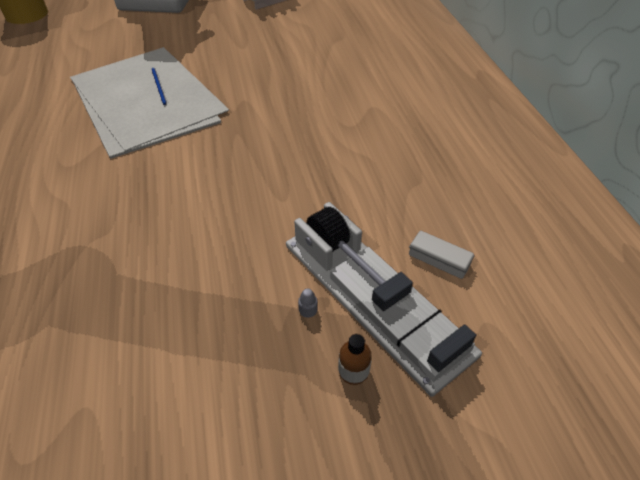

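The top view shows the wheel at about (299,226), the jaw at (381,190), the gauge line at (411,179), the fixed jaw at (443,162), the bottle at (429,238), the objective at (361,260) and the box at (337,129). The side view agrees with this. The networks' `wheel_top` detections sit on the jaw, so they're wrong. Next I'll zoom in and fit the holder pose.

```bash
python3 - <<'E'
from h import *
a=cv2.imread("pics/top0.png")[130:275,255:475];cv2.imwrite("pics/topz.png",cv2.resize(a,None,fx=3.6,fy=3.6,interpolation=cv2.INTER_CUBIC))
a=cv2.imread("pics/side0.png")[195:395,280:490];cv2.imwrite("pics/sidez.png",cv2.resize(a,None,fx=3,fy=3,interpolation=cv2.INTER_CUBIC))
from scipy.optimize import least_squares
# base corners (z=.012) top view
obs=[("top",(265,213),(.045,.045,.012)),("top",(288,263.5),(.045,-.045,.012)),("top",(461,188),(-.255,-.045,.012)),("top",(438,138.5),(-.255,.045,.012)),("top",(299,226),(0,0,.075)),
("side",(286,243),(.045,-.045,.012)),("side",(433,385),(-.255,-.045,.012)),("side",(480,352),(-.255,.045,.012))]
def W(p,q):
    c,s=np.cos(p[2]),np.sin(p[2]);return np.array([p[0]+c*q[0]-s*q[1],p[1]+s*q[0]+c*q[1],q[2]])
def best():
    f=lambda p:np.concatenate([proj(c,W(p,q))-u for c,u,q in obs])
    r=least_squares(f,[.53,0.02,1.6]);print(r.x,np.round(r.fun.reshape(-1,2),1).tolist());return r.x
p=best()
for n,cam,u,z in[("line","top",(411,179),.030),("jawtop","top",(381,190),.056),("bottle","top",(429,238),.04),("obj","top",(361,260),.02),("box","top",(337,129),.026),]:
    w=atz(cam,u,z)-[p[0],p[1],0];c,s=np.cos(p[2]),np.sin(p[2])
    print(n,np.round([c*w[0]+s*w[1],-s*w[0]+c*w[1]],4),np.round(atz(cam,u,z),3))
E
```

```text
[0.54414531 0.02672553 2.10973338] [[28.3, 65.9], [-23.3, -34.7], [-29.7, -55.1], [22.5, 44.1], [2.9, 11.7], [28.9, -24.1], [48.1, -41.1], [-42.9, 39.5]]
line [-0.1877  0.0026] [ 0.638 -0.136  0.03 ]
jawtop [-0.136  -0.0039] [ 0.617 -0.088  0.056]
bottle [-0.1643  0.0935] [ 0.548 -0.162  0.04 ]
obj [-0.0603  0.0718] [ 0.514 -0.062  0.02 ]
box [-0.1289 -0.1213] [ 0.714 -0.022  0.026]
```

View pics/topz.png

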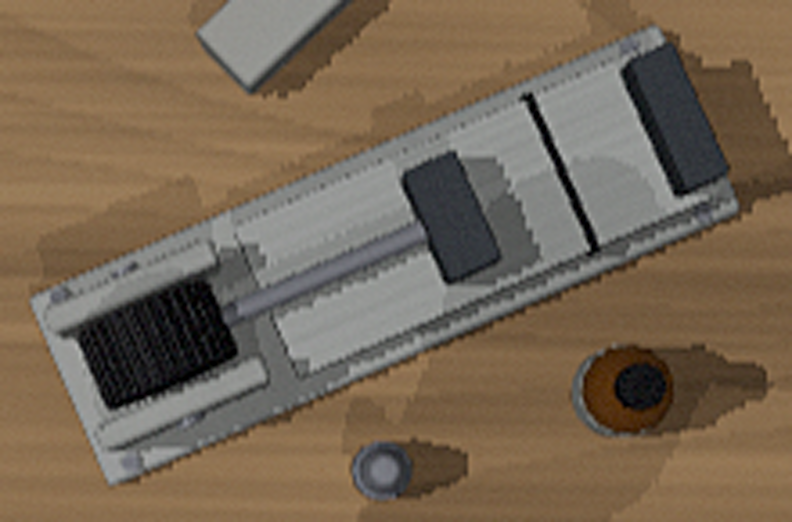

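View pics/sidez.png

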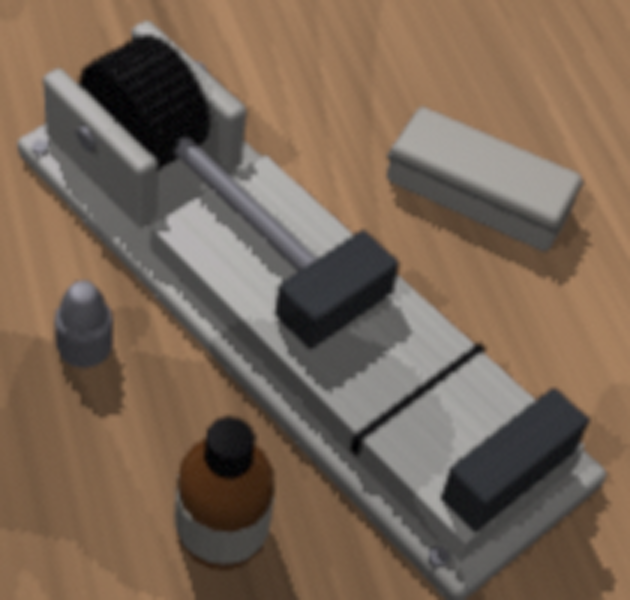

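```bash
cat > fit.py <<'E'
from h import *
from scipy.optimize import least_squares
obs=[("top",(264.5,212.5),(.045,-.045,.012)),("top",(287,264.5),(.045,.045,.012)),("top",(460,189),(-.255,.045,.012)),("top",(438,137.5),(-.255,-.045,.012)),
("side",(286.5,243.5),(.045,.045,.012)),("side",(433,394),(-.255,.045,.006)),("side",(481.5,353),(-.255,-.045,.012))]
def W(p,q):
    c,s=np.cos(p[2]),np.sin(p[2]);return np.array([p[0]+c*q[0]-s*q[1],p[1]+s*q[0]+c*q[1],q[2]])
def H(p,w):
    w=np.asarray(w)[:2]-p[:2];c,s=np.cos(p[2]),np.sin(p[2]);return np.array([c*w[0]+s*w[1],-s*w[0]+c*w[1]])
r=least_squares(lambda p:np.concatenate([proj(c,W(p,q))-u for c,u,q in obs]),[.53,0.02,2.0],loss="soft_l1")
p=r.x
E
python3 - <<'E'
from fit import *
print(p,[np.round(proj(c,W(p,q))-u,1).tolist() for c,u,q in obs])
g=lambda u,z,c="top":np.round(H(p,atz(c,u,z))*1000,1)
print("line",g((401.7,156.9),.03),g((420,198.9),.03))
print("jaw inner",g((381.4,172.2),.056),g((393.6,201.7),.056),"back",g((366.9,179.4),.056),g((380.6,208.3),.056))
f=lambda x,y:(280+x/3,195+y/3)
print("side line",g(f(358,441),.03,"side"),g(f(482,347),.03,"side"),"jaw inner top",g(f(313,312+0),.056,"side"),g(f(397,268),.056,"side"))
# fixed jaw inner
z=lambda x,y:(255+x/3.6,130+y/3.6)
print("fixed",g(z(622,70),.056),g(z(677,192),.056))
print("wheel top",W(p,(0,0,.075)),proj("top",W(p,(0,0,.075))),proj("side",W(p,(0,0,.075))))
for n,c,u,h in[("bottle","top",(429,238),.04),("obj","top",(361,260),.02),("box","top",(337,129),.026)]: print(n,g(u,h))
from scipy.spatial.transform import Rotation as R
q=manip.get_state()["tcp_rot"];print(R.from_quat([q[1],q[2],q[3],q[0]]).as_matrix().round(3))
E
```

```text
[0.56310107 0.03208527 2.00146361] [[-1.6, -0.1], [-1.1, 0.7], [2.5, -1.4], [0.9, -2.5], [-3.7, -1.8], [-2.0, 3.7], [1.4, -0.3]]
line [-184.6  -34.9] [-184.    35.1]
jaw inner [-142.9  -23.1] [-141.7   24.2] back [-119.   -21.9] [-120.2   25.4]
side line [-187.2   34.8] [-186.8  -38. ] jaw inner top [-141.4   20.5] [-146.6  -22.5]
fixed [-219.3  -26.3] [-219.3   28.8]
wheel top [0.56310107 0.03208527 0.075     ] [298.39824035 224.49558583] [326.22443456 215.69561781]
bottle [-170.4   94.7]
obj [-64.7  84.3]
box [-112. -115.]
[[ 0.     0.901  0.434]
 [ 0.     0.434 -0.901]
 [-1.     0.    -0.   ]]
```

The fit is consistent to a few mm. The jaw edge is about 42 mm from the line, which lies within the stated 23–45 mm and means about 106 mm of rim travel. Tool z already points along holder -x (closing), so no turn is needed. I'll close the fingers and move above the wheel.

```bash
python3 -m pendant '[{"linear":[0,0.029,-0.0248],"turn":[0,0,0],"grip":0},{"linear":[0,0.029,-0.0248],"turn":[0,0,0],"grip":0},{"linear":[0,0.029,-0.0248],"turn":[0,0,0],"grip":0},{"linear":[0,0.029,-0.0248],"turn":[0,0,0],"grip":0},{"linear":[0,0.029,-0.0248],"turn":[0,0,0],"grip":0},{"linear":[0,0.029,-0.0248],"turn":[0,0,0],"grip":0},{"linear":[0,0.029,-0.0248],"turn":[0,0,0],"grip":0},{"linear":[0,0.029,-0.0248],"turn":[0,0,0],"grip":0},{"linear":[0,0.029,-0.0248],"turn":[0,0,0],"grip":0},{"linear":[0,0.029,-0.0248],"turn":[0,0,0],"grip":0},{"linear":[0,0.029,-0.0248],"turn":[0,0,0],"grip":0},{"linear":[0,0.029,-0.0248],"turn":[0,0,0],"grip":0}]' 20
```

```text
time: 2.0
tool_pos: [0.467, -0.1648, 0.2317]
tcp_rot: [0.599, 0.376, 0.598, -0.376]
contact_force: [0.4, -0.4, 0.4]
grip_width: 0.0005
```

```bash
python3 -m pendant '[{"linear":[0,0.0288,-0.0248],"turn":[0,0,0],"grip":0},{"linear":[0,0.0288,-0.0248],"turn":[0,0,0],"grip":0},{"linear":[0,0.0288,-0.0248],"turn":[0,0,0],"grip":0},{"linear":[0,0.0288,-0.0248],"turn":[0,0,0],"grip":0},{"linear":[0,0.0288,-0.0248],"turn":[0,0,0],"grip":0},{"linear":[0,0.0288,-0.0248],"turn":[0,0,0],"grip":0},{"linear":[0.03,0,0],"turn":[0,0,0],"grip":0},{"linear":[0.03,0,0],"turn":[0,0,0],"grip":0},{"linear":[0.03,0,0],"turn":[0,0,0],"grip":0},{"linear":[0.03,0,0],"turn":[0,0,0],"grip":0},{"linear":[0.02,0,0],"turn":[0,0,0],"grip":0},{"linear":[0,0,0],"turn":[0,0,0],"grip":0}]'
python3 - <<'E'
from fit import *
s=manip.get_state();print(s["tool_pos"],H(p,s["tool_pos"]),s["contact_force"])
for c,b in(("top",(240,120,200,150)),("side",(270,150,200,200))):
    a=manip.camera(c);x,y,w,h=b;cv2.imwrite(f"pics/{c}1.png",cv2.resize(a[y:y+h,x:x+w],None,fx=3,fy=3,interpolation=cv2.INTER_CUBIC))
E
```

```text
time: 3.0
tool_pos: [0.5543, 0.0422, 0.0872]
tcp_rot: [0.596, 0.374, 0.601, -0.378]
contact_force: [0.2, -0.3, -0.3]
grip_width: 0.0001
[0.55431983 0.04224    0.08724919] [0.01289344 0.00374003] [ 0.21621087 -0.25403585 -0.32274976]
```

View pics/side1.png

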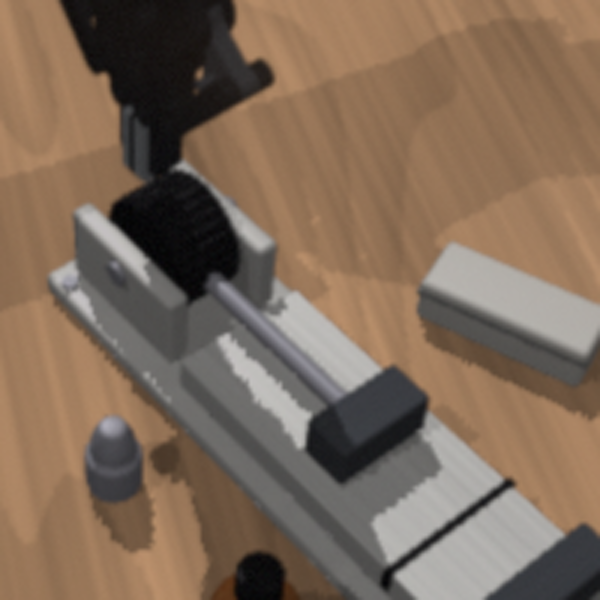

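View pics/top1.png

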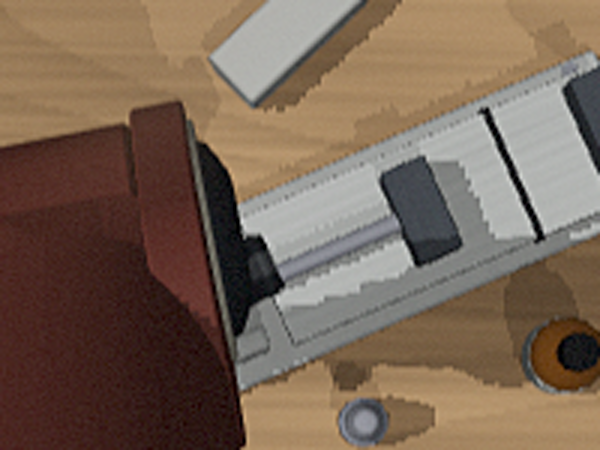

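The fingertips hover over the rear half of the wheel, centred on its width. The jaw and line stay visible in both views. Now I'll descend gently.

```bash
python3 -m pendant '[{"linear":[0.008,0,0],"turn":[0,0,0],"grip":0},{"linear":[0.003,0,0],"turn":[0,0,0],"grip":0},{"linear":[0,0,0],"turn":[0,0,0],"grip":0}]'
python3 -m pendant '[{"linear":[0.003,0,0],"turn":[0,0,0],"grip":0},{"linear":[0,0,0],"turn":[0,0,0],"grip":0}]'
```

```text
time: 3.35
tool_pos: [0.5578, 0.0425, 0.0808]
tcp_rot: [0.599, 0.376, 0.598, -0.376]
contact_force: [-0.3, -0.1, 0.9]
grip_width: -0.0003
time: 3.52
tool_pos: [0.5577, 0.0426, 0.0775]
tcp_rot: [0.599, 0.376, 0.599, -0.376]
contact_force: [-0.2, 0.1, -0.2]
grip_width: -0.0002
```

```bash
python3 -m pendant '[{"linear":[0.003,0,0],"turn":[0,0,0],"grip":0},{"linear":[0,0,0],"turn":[0,0,0],"grip":0}]'
python3 -m pendant '[{"linear":[0.002,0,0],"turn":[0,0,0],"grip":0},{"linear":[0,0,0],"turn":[0,0,0],"grip":0}]'
```

```text
time: 3.68
tool_pos: [0.5581, 0.0427, 0.0748]
tcp_rot: [0.599, 0.377, 0.598, -0.376]
contact_force: [0.2, -0.5, 3.4]
grip_width: 0.0001
time: 3.85
tool_pos: [0.5583, 0.0427, 0.0744]
tcp_rot: [0.599, 0.377, 0.598, -0.376]
contact_force: [-3.2, -1.1, 13.0]
grip_width: -0.0002
```

```bash
python3 -m pendant '[{"linear":[-0.0005,0,0.005],"turn":[0,0,0],"grip":0},{"linear":[0,0,0.005],"turn":[0,0,0],"grip":0}]'
python3 -m pendant '[{"linear":[0,0,0.005],"turn":[0,0,0],"grip":0},{"linear":[0,0,0.005],"turn":[0,0,0],"grip":0},{"linear":[0,0,0.005],"turn":[0,0,0],"grip":0},{"linear":[0,0,0],"turn":[0,0,0],"grip":0}]'
cat > look.py <<'E'
from fit import *
import sys
n=sys.argv[1]
s=manip.get_state();print(s["time"],s["tool_pos"].round(4) if hasattr(s["tool_pos"],"round") else s["tool_pos"],H(p,s["tool_pos"]).round(4))
b=(350,140,110,80);x,y,w,h=b
a=manip.camera("top");cv2.imwrite("pics/raw_top%s.png"%n,a);A=cv2.resize(a[y:y+h,x:x+w],None,fx=7,fy=7,interpolation=cv2.INTER_CUBIC)
cv2.imwrite(f"pics/top{n}.png",A)
# profile along holder x at several y on bed top z=.056 (jaw) / .03 (line)
g=cv2.cvtColor(a,cv2.COLOR_BGR2GRAY).astype(np.float32)
def prof(z,ys,xs):
    P=np.array([[proj("top",W(p,(xx,yy,z))) for xx in xs] for yy in ys],np.float32)
    return cv2.remap(g,P[...,0].copy(),P[...,1].copy(),cv2.INTER_LINEAR)
xs=np.arange(-.20,-.165,.0005);L=[]
for yy in(-.03,-.02,-.01,0,.01,.02,.03):
    v=prof(.03,[yy],xs)[0];i=v.argmin();wt=np.clip(70-v,0,None)*(abs(np.arange(len(v))-i)<8);L.append((wt*xs).sum()/wt.sum() if wt.sum()>0 else np.nan)
print("line",np.round(np.array(L)*1000,1))
xs=np.arange(-.205,-.10,.0005);J=[]
for yy in(-.015,-.010,.010,.015):
    v=prof(.056,[yy],xs)[0];J.append("".join("%4d"%k for k in v[::4]))
print("x from -205 step 2");print("\n".join(J))
E
python3 look.py 2
```

```text
time: 4.02
tool_pos: [0.562, 0.0347, 0.0748]
tcp_rot: [0.599, 0.376, 0.599, -0.375]
contact_force: [-4.1, 1.7, 12.0]
grip_width: 0.0003
time: 4.35
tool_pos: [0.5689, 0.0187, 0.0731]
tcp_rot: [0.599, 0.377, 0.598, -0.377]
contact_force: [0.7, -1.0, 1.0]
grip_width: -0.0004
4.35 [0.5689 0.0187 0.0731] [-0.0146  0.0003]
line [-184.1 -184.5 -184.5 -184.1 -184.4 -184.4 -184. ]
x from -205 step 2
 174 175 173 174 175 173 172 174 173 174 174 180  70  14 127 180 173 171 175 161 125 122 124 123 123 129 112  57  72  73  72  70  74  72  69  69  72  72  52  51 176 177 173 176 176 175 174 175 175 174 175 173 174
 179 177 179 176 177 179 176 178 176 177 176 184 103  11 150 184 177 177 179 180 124 127 130 130 128 131 102  61  71  72  71  72  72  71  70  71  71  70  43  54 164 164 162 162 162 163 162 162 163 160 162 162 162
 178 177 178 178 174 177 176 177 177 177 177 189  75  21 143 182 177 177 179 144 125 128 129 129 128 132 121  51  48  57  45  46  46  48  47  48  44  48  26  40 162 190 140 164 158 164 178 180 181 186 152 174 172
 180 181 180 179 181 179 179 179 179 179 180 182  89  12 132 186 179 178 180 154 132 128 129 129 130 132 120  36  43  49  49  47  49  44  45  47  48  49  25  18 189 181 179 178 182 177 161 162 150 156 159 182 179
```

View pics/top2.png

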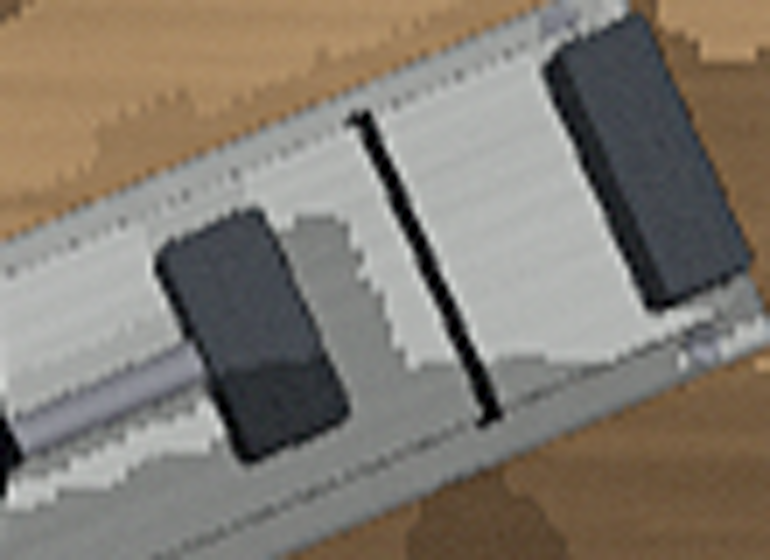

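The first stroke moved the jaw about 10 mm, from -142.3 to about -152.7, as geared. The line is at -184.3, so about 31.5 mm remain, or roughly 79 mm of rim travel. Next stroke: lift, go back, press and roll.

```bash
python3 -m pendant '[{"linear":[-0.012,0,0],"turn":[0,0,0],"grip":0},{"linear":[0,0,-0.0125],"turn":[0,0,0],"grip":0},{"linear":[0,0,-0.0125],"turn":[0,0,0],"grip":0},{"linear":[0.008,0,0],"turn":[0,0,0],"grip":0},{"linear":[0.004,0,0],"turn":[0,0,0],"grip":0},{"linear":[0,0,0],"turn":[0,0,0],"grip":0}]'
python3 -m pendant '[{"linear":[0,0,0.005],"turn":[0,0,0],"grip":0},{"linear":[0,0,0.005],"turn":[0,0,0],"grip":0},{"linear":[0,0,0.005],"turn":[0,0,0],"grip":0},{"linear":[0.0005,0,0.005],"turn":[0,0,0],"grip":0},{"linear":[0.0005,0,0.004],"turn":[0,0,0],"grip":0},{"linear":[0,0,0],"turn":[0,0,0],"grip":0}]'
python3 look.py 3
```

```text
time: 4.9
tool_pos: [0.5562, 0.046, 0.0729]
tcp_rot: [0.598, 0.376, 0.601, -0.375]
contact_force: [-3.7, 3.2, 8.6]
grip_width: 0.0002
time: 5.4
tool_pos: [0.5687, 0.0189, 0.072]
tcp_rot: [0.599, 0.376, 0.598, -0.377]
contact_force: [-0.9, -2.6, 5.7]
grip_width: -0.0003
5.4 [0.5687 0.0189 0.072 ] [-0.0143  0.0004]
line [-184.1 -184.5 -184.3 -183.9 -184.3 -184.3 -184. ]
x from -205 step 2
 175 174 175 173 173 172 173 174 173 174 174 180  69  19  88 126 124 122 123 129  87  68  71  72  73  71  73  69  70  72  69  69  46  35 184 174 172 174 173 174 173 173 174 173 174 174 174 175 175 175 177 174 176
 176 178 178 177 178 178 177 178 177 176 176 185 103   8 105 132 128 128 131 131 107  66  72  72  70  71  71  69  70  73  69  74  44  55 154 162 162 161 160 162 161 162 161 162 162 163 162 163 162 163 162 163 162
 179 178 176 178 178 177 177 176 176 177 178 189  78  21 100 133 128 128 130 132  99  65  72  74  76  69  64  55  41  55  43  47  15  19 131 155 143 154 169 173 170 189 140 164 160 163 179 179 181 186 156 174 175
 180 180 180 180 180 178 179 179 180 180 179 182  87  17  91 134 131 130 130 132 105  54  47  46  49  48  45  48  44  46  47  45  26  31 148 129 129 155 183 177 180 177 179 179 180 178 182 174 159 155 159 169 158
```

```bash
python3 -m pendant '[{"linear":[-0.012,0,0],"turn":[0,0,0],"grip":0},{"linear":[0,0,-0.0125],"turn":[0,0,0],"grip":0},{"linear":[0,0,-0.0125],"turn":[0,0,0],"grip":0},{"linear":[0.008,0,0],"turn":[0,0,0],"grip":0},{"linear":[0.0033,0,0],"turn":[0,0,0],"grip":0},{"linear":[0,0,0],"turn":[0,0,0],"grip":0}]'
python3 -m pendant '[{"linear":[0,0,0.005],"turn":[0,0,0],"grip":0},{"linear":[0,0,0.005],"turn":[0,0,0],"grip":0},{"linear":[0,0,0.005],"turn":[0,0,0],"grip":0},{"linear":[0.0005,0,0.005],"turn":[0,0,0],"grip":0},{"linear":[0.0005,0,0.004],"turn":[0,0,0],"grip":0},{"linear":[0,0,0],"turn":[0,0,0],"grip":0}]'
python3 look.py 4
```

```text
time: 5.95
tool_pos: [0.5555, 0.0476, 0.0726]
tcp_rot: [0.598, 0.376, 0.601, -0.375]
contact_force: [-4.4, 4.0, 9.9]
grip_width: 0.0002
time: 6.45
tool_pos: [0.5684, 0.0196, 0.0718]
tcp_rot: [0.599, 0.376, 0.597, -0.377]
contact_force: [-0.7, -3.2, 9.2]
grip_width: 0.0003
6.45 [0.5684 0.0196 0.0718] [-0.0135  0.0004]
line [-184.1 -183.9 -183.9 -183.6 -184.  -183.5 -184. ]
x from -205 step 2
 176 174 173 174 172 173 175 177 123 124 127 126  45  16  29  73  70  73  69  71  67  73  71  71  70  71  28  79 179 173 173 172 174 173 172 173 173 173 174 174 173 173 174 175 175 174 174 174 174 174 176 174 176
 177 177 177 177 177 177 179 168 124 129 129 134  77  18  42  77  75  72  72  73  70  69  72  74  69  70  37  28 167 168 161 161 164 160 161 162 162 161 163 162 161 162 161 160 161 164 162 162 161 162 163 163 161
 177 178 176 177 177 178 181 137 126 129 130 137  49  16  40  75  71  73  71  71  71  67  69  71  71  68  34  58 160 174 158 175 167 180 125 153 143 153 168 172 170 189 141 164 159 164 177 179 181 185 156 173 173
 179 179 178 180 179 181 181 138 128 129 130 132  60  11  25  79  74  72  71  73  68  58  49  46  45  41  13  43 121 137 126 125 135 132 124 128 129 159 170 180 181 179 178 180 180 178 183 174 161 143 119 170 159
```

About 7 mm remain by the top view. The side view shows the jaw's lower inner edge directly, so I'll check there before the last partial stroke.

```bash
cat > side.py <<'E'
from fit import *
import sys
a=manip.camera("side");x,y,w,h=365,260,110,82
cv2.imwrite(f"pics/s{sys.argv[1]}.png",cv2.resize(a[y:y+h,x:x+w],None,fx=7,fy=7,interpolation=cv2.INTER_CUBIC))
E
python3 side.py 4
```

```text
(no output)
```

View pics/s4.png

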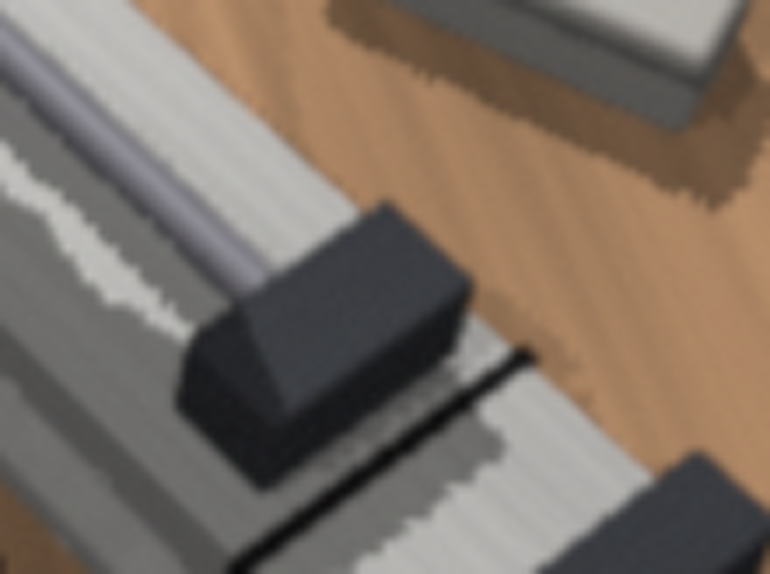

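View pics/top4.png

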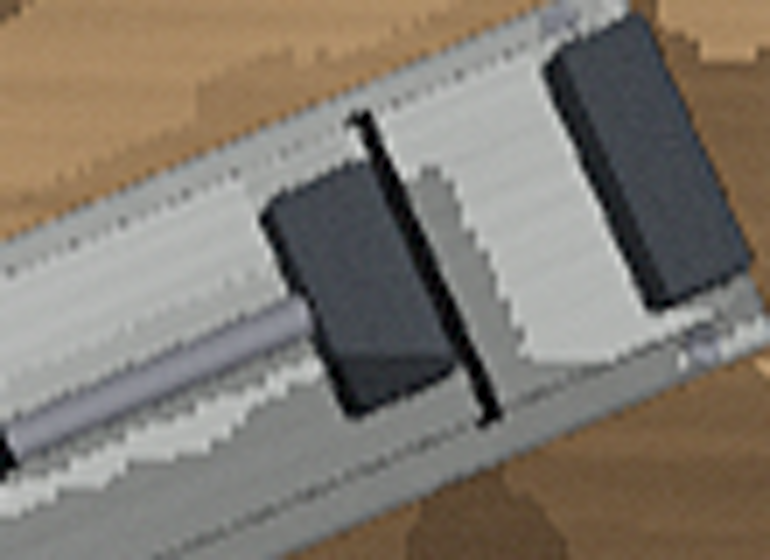

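```bash
python3 - <<'E'
from fit import *
f=lambda x,y:(365+x/7,260+y/7)
g=lambda u,z:np.round(H(p,atz("side",u,z))*1000,1)
print("line",g(f(238,567),.03),g(f(400,449),.03),g(f(527,355),.03))
print("jaw low",g(f(263,490),.032),g(f(365,417),.032),g(f(460,350),.032))
t=lambda x,y:(350+x/7,140+y/7)
print("top rear low",np.round(H(p,atz("top",t(262,212),.032))*1000,1),np.round(H(p,atz("top",t(350,415),.032))*1000,1))
E
```

```text
line [-185.9   34.1] [-186.4   -5.1] [-186.6  -37.5]
jaw low [-178.2   21. ] [-178.6   -3.8] [-179.1  -27.5]
top rear low [-156.1  -24.7] [-155.6   23.5]
```

Gap estimates are 7.8 mm from the side view, about 7 mm from the top view's inner edge and about 6 mm from its rear edge. I'll do a conservative 12 mm rim stroke centred on the wheel top, then measure again.

```bash
python3 -m pendant '[{"linear":[-0.01,0,0],"turn":[0,0,0],"grip":0},{"linear":[0,0,-0.009],"turn":[0,0,0],"grip":0},{"linear":[0,0,-0.009],"turn":[0,0,0],"grip":0},{"linear":[0,0,0],"turn":[0,0,0],"grip":0},{"linear":[0.005,0,0],"turn":[0,0,0],"grip":0},{"linear":[0,0,0],"turn":[0,0,0],"grip":0}]'
```

```text
time: 7.05
tool_pos: [0.5587, 0.0385, 0.0753]
tcp_rot: [0.598, 0.375, 0.6, -0.376]
contact_force: [-0.4, -0.8, -0.3]
grip_width: -0.0002
```

```bash
python3 -m pendant '[{"linear":[0.0015,0,0],"turn":[0,0,0],"grip":0},{"linear":[0,0,0],"turn":[0,0,0],"grip":0}]'
python3 -m pendant '[{"linear":[0.001,0,0],"turn":[0,0,0],"grip":0},{"linear":[0,0,0],"turn":[0,0,0],"grip":0}]'
```

```text
time: 7.22
tool_pos: [0.5593, 0.0379, 0.075]
tcp_rot: [0.598, 0.376, 0.599, -0.377]
contact_force: [-1.1, 0.7, 3.5]
grip_width: 0.0002
time: 7.38
tool_pos: [0.5594, 0.0377, 0.0748]
tcp_rot: [0.598, 0.376, 0.599, -0.377]
contact_force: [-2.2, -0.2, 7.8]
grip_width: 0.0002
```

```bash
python3 -m pendant '[{"linear":[0,0,0.004],"turn":[0,0,0],"grip":0},{"linear":[0,0,0.004],"turn":[0,0,0],"grip":0},{"linear":[0,0,0.004],"turn":[0,0,0],"grip":0},{"linear":[0,0,0],"turn":[0,0,0],"grip":0},{"linear":[0,0,0],"turn":[0,0,0],"grip":0}]'
python3 look.py 5|head -2; python3 side.py 5
```

```text
time: 7.8
tool_pos: [0.565, 0.0259, 0.0747]
tcp_rot: [0.599, 0.376, 0.598, -0.377]
contact_force: [-1.7, -1.5, 7.0]
grip_width: 0.0002
7.8 [0.565  0.0259 0.0747] [-0.0064  0.0009]
line [-184.  -186.6 -186.9 -172.9 -186.4 -175.2 -184. ]
```

View pics/s5.png

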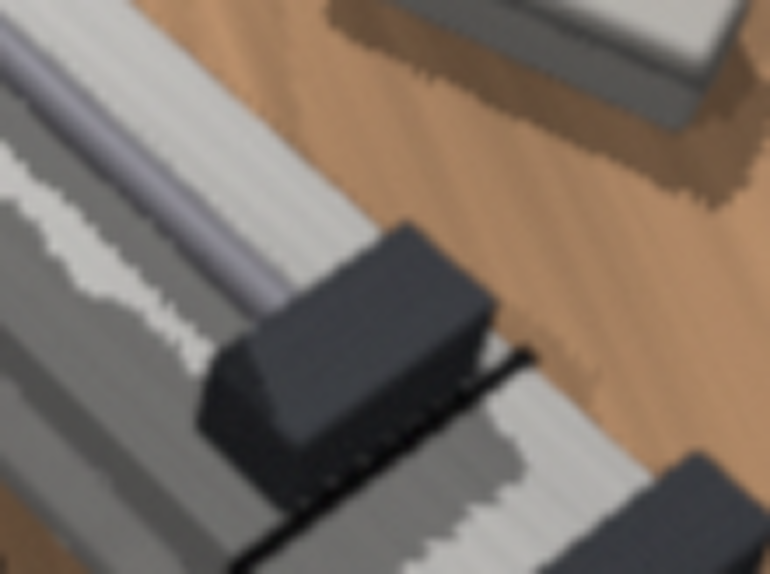

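View pics/top5.png

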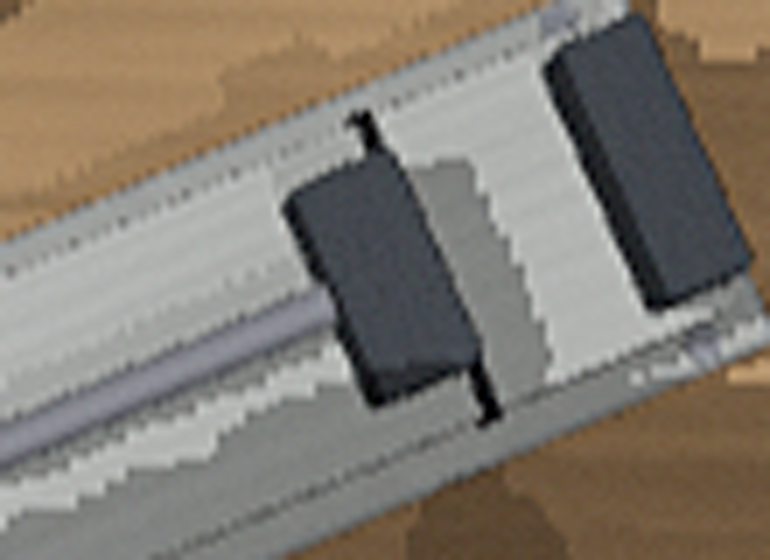

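```bash
python3 - <<'E'
from fit import *
f=lambda x,y:(365+x/7,260+y/7)
g=lambda u,z:np.round(H(p,atz("side",u,z))*1000,1)
print("line",g(f(238,567),.03),g(f(527,355),.03))
for z in(.03,.032): print("jaw low",z,g(f(288,512),z),g(f(480,372),z),"top inner",g(f(300,446),.056),g(f(497,302),.056))
# profiles along holder x at z=.03, side picture
a=cv2.cvtColor(manip.camera("side"),cv2.COLOR_BGR2GRAY).astype(np.float32)
xs=np.arange(-.195,-.165,.001);print((xs*1000).round().astype(int).tolist())
for y in(-.032,-.03,-.018,-.015,-.012,-.005,0,.005,.01,.015,.018,.03):
    P=np.array([proj("side",W(p,(x,y,.03))) for x in xs],np.float32)
    print(y,cv2.remap(a,P[None,:,0].copy(),P[None,:,1].copy(),cv2.INTER_LINEAR)[0].astype(int).tolist())
xs=np.arange(-.195,-.145,.001);b=cv2.cvtColor(manip.camera("top"),cv2.COLOR_BGR2GRAY).astype(np.float32)
print("top z=.056")
for y in(-.015,-.01,.01,.015):
    P=np.array([proj("top",W(p,(x,y,.056))) for x in xs],np.float32)
    print(y,cv2.remap(b,P[None,:,0].copy(),P[None,:,1].copy(),cv2.INTER_LINEAR)[0].astype(int).tolist())
E
```

```text
line [-185.9   34.1] [-186.6  -37.5]
jaw low 0.03 [-183.4   19.6] [-183.9  -28.1] top inner [-184.6   22.6] [-184.8  -25.2]
jaw low 0.032 [-184.1   20.7] [-184.6  -26.9] top inner [-184.6   22.6] [-184.8  -25.2]
[-195, -194, -193, -192, -191, -190, -189, -188, -187, -186, -185, -184, -183, -182, -181, -180, -179, -178, -177, -176, -175, -174, -173, -172, -171, -170, -169, -168, -167, -166]
-0.032 [174, 173, 173, 174, 174, 173, 166, 139, 86, 45, 47, 82, 125, 133, 119, 81, 43, 29, 25, 29, 37, 47, 56, 60, 61, 61, 61, 61, 61, 61]
-0.03 [177, 178, 178, 178, 178, 176, 167, 137, 84, 45, 37, 70, 98, 94, 71, 45, 27, 24, 25, 28, 36, 48, 56, 60, 61, 61, 61, 62, 61, 61]
-0.018 [107, 107, 106, 106, 106, 106, 103, 86, 57, 28, 15, 21, 27, 26, 25, 25, 24, 25, 26, 29, 36, 47, 56, 62, 62, 62, 62, 62, 62, 62]
-0.015 [108, 107, 108, 108, 108, 108, 101, 80, 47, 22, 13, 15, 21, 23, 24, 23, 24, 25, 25, 28, 35, 46, 55, 60, 62, 62, 62, 62, 62, 62]
-0.012 [107, 107, 106, 106, 106, 106, 100, 86, 53, 19, 13, 19, 27, 28, 26, 25, 25, 25, 26, 29, 38, 48, 57, 61, 62, 62, 63, 63, 63, 62]
-0.005 [109, 110, 110, 110, 
[... 1168 characters left out ...]
0.01 [140, 125, 128, 129, 129, 129, 129, 129, 130, 131, 133, 119, 91, 67, 65, 70, 72, 74, 73, 70, 70, 70, 70, 72, 71, 70, 70, 70, 72, 73, 71, 70, 71, 69, 69, 61, 41, 32, 49, 94, 142, 171, 164, 160, 160, 159, 158, 161, 166, 166, 162]
0.01 [127, 129, 130, 130, 129, 129, 128, 129, 130, 129, 132, 134, 100, 67, 67, 70, 73, 73, 73, 71, 70, 69, 70, 73, 75, 72, 71, 70, 70, 71, 73, 72, 70, 69, 70, 71, 46, 28, 24, 81, 174, 181, 185, 187, 157, 142, 155, 165, 172, 159, 157]
0.015 [130, 130, 130, 130, 131, 134, 131, 130, 132, 133, 133, 129, 99, 55, 64, 72, 73, 74, 73, 70, 67, 67, 70, 71, 71, 72, 70, 68, 69, 71, 72, 69, 69, 69, 71, 62, 45, 30, 46, 87, 162, 195, 187, 180, 172, 165, 157, 146, 167, 187, 181]
```

Both views agree within about 1 mm: the jaw edge is still 0.9 mm (top) to 2.1 mm (side) short of the line's centre. I'll roll 3 mm more of rim (1.2 mm of jaw travel).

```bash
python3 -m pendant '[{"linear":[0,0,0.0015],"turn":[0,0,0],"grip":0},{"linear":[0,0,0.0015],"turn":[0,0,0],"grip":0},{"linear":[0,0,0],"turn":[0,0,0],"grip":0},{"linear":[0,0,0],"turn":[0,0,0],"grip":0},{"linear":[0,0,0],"turn":[0,0,0],"grip":0}]'
python3 -m pendant '[{"linear":[-0.015,0,0],"turn":[0,0,0],"grip":0},{"linear":[-0.03,0,0],"turn":[0,0,0],"grip":0},{"linear":[-0.03,0,0],"turn":[0,0,0],"grip":0},{"linear":[0,0,0],"turn":[0,0,0],"grip":0},{"linear":[0,0,0],"turn":[0,0,0],"grip":0}]'
python3 look.py 6|head -1; python3 side.py 6
python3 - <<'E'
from fit import *
for c in("top","side"):
    a=cv2.cvtColor(manip.camera(c),cv2.COLOR_BGR2GRAY).astype(np.float32)
    for z in(.03,.056):
        xs=np.arange(-.195,-.150,.001);print(c,z,"from -195")
        for y in ((-.03,.0,.03) if z==.03 else(-.015,-.01,.01,.015)):
            P=np.array([proj(c,W(p,(x,y,z))) for x in xs],np.float32)
            print(y,cv2.remap(a,P[None,:,0].copy(),P[None,:,1].copy(),cv2.INTER_LINEAR)[0].astype(int).tolist())
E
```

```text
time: 8.42
tool_pos: [0.5661, 0.0235, 0.0745]
tcp_rot: [0.599, 0.376, 0.598, -0.377]
contact_force: [-2.1, -0.6, 5.7]
grip_width: 0.0
time: 8.83
tool_pos: [0.5676, 0.0242, 0.1506]
tcp_rot: [0.6, 0.377, 0.597, -0.376]
contact_force: [-0.4, -0.5, -0.4]
grip_width: 0.0001
8.8333 [0.5676 0.0242 0.1506] [-0.009  -0.0008]
top 0.03 from -195
-0.03 [180, 180, 180, 181, 181, 183, 190, 198, 140, 75, 22, 6, 20, 111, 183, 178, 166, 156, 163, 171, 163, 163, 176, 169, 163, 170, 174, 167, 167, 172, 168, 167, 165, 165, 168, 181, 183, 181, 182, 183, 183, 182, 181, 182, 183, 182]
0.0 [134, 134, 134, 137, 139, 138, 104, 56, 66, 76, 74, 75, 76, 75, 76, 74, 73, 72, 74, 75, 71, 71, 73, 72, 74, 76, 74, 73, 75, 70, 52, 57, 90, 129, 144, 138, 136, 136, 138, 137, 137, 136, 136, 136, 135, 136]
0.03 [130, 138, 148, 140, 125, 139, 153, 169, 124, 59, 22, 10, 12, 86, 134, 134, 136, 144, 153, 161, 169, 175, 180, 187, 185, 184, 184, 185, 183, 182, 181, 181, 182, 182, 182, 183, 183, 183, 182, 181, 181, 182, 184, 183, 182, 183]
top 0.056 from -195
-0.015 [123, 125, 126, 126, 127, 128, 128, 129, 130, 134, 118, 77, 67, 
[... 1539 characters left out ...]
, 58, 59, 60, 59, 58, 58, 61, 70, 98, 136, 165, 174, 177, 178, 177, 177, 177, 178, 178, 178, 178, 179]
-0.01 [34, 17, 20, 23, 25, 24, 23, 24, 25, 30, 41, 52, 59, 60, 60, 61, 60, 60, 59, 58, 58, 59, 59, 58, 58, 58, 59, 60, 60, 59, 61, 74, 106, 144, 167, 173, 174, 174, 174, 174, 175, 175, 175, 175, 176, 176]
0.01 [19, 13, 16, 21, 24, 24, 24, 24, 24, 31, 42, 53, 60, 61, 61, 61, 61, 60, 59, 60, 60, 60, 60, 59, 59, 60, 60, 61, 61, 60, 59, 58, 59, 65, 73, 77, 74, 74, 73, 75, 73, 75, 74, 75, 73, 74]
0.015 [22, 13, 18, 23, 24, 25, 23, 23, 25, 31, 42, 53, 59, 60, 62, 62, 60, 61, 60, 60, 60, 61, 61, 60, 60, 60, 60, 61, 61, 59, 57, 60, 69, 85, 100, 106, 107, 106, 106, 107, 107, 107, 107, 107, 107, 107]
```

View pics/s6.png

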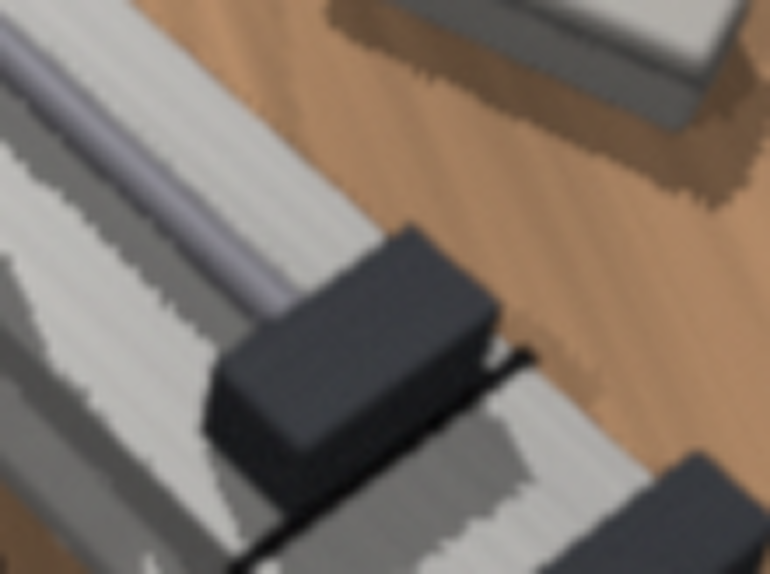

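View pics/top6.png

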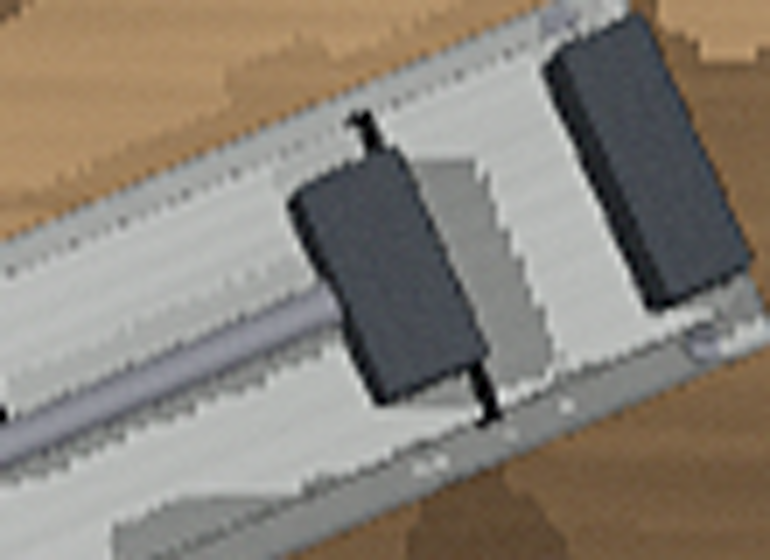

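The jaw edge is now on the line. The top view puts the edge at -184.2 against the line's -184.2, and the side view's upper inner edge at -185.0 against -185.3. The hand is 75 mm above the wheel, and nothing came near the loose objects. Handing in.

```bash
python3 - <<'E'
from h import *
a=cv2.imread("pics/top0.png");b=manip.camera("top")
for n,(x,y) in dict(bottle=(429,238),obj=(361,260)).items(): print(n,"mean diff",np.abs(a[y-8:y+8,x-8:x+8].astype(int)-b[y-8:y+8,x-8:x+8]).mean())
print(manip.get_state()["time"],manip.hand_in())
E
```

```text
bottle mean diff 12.479166666666666
obj mean diff 26.147135416666668
the job is handed in; nothing more can be done
9.0833 None
```

I rolled the wheel with the closed fingertips in three full strokes, one of about 12 mm and a 3 mm trim. I then lifted the hand about 75 mm clear and handed in at about 9.1 s.

**Jaw on the line:** The last checks put the jaw edge within about 0.5 mm of the gauge line's centre, against the 2 mm allowed. The top view read -184.2 mm for both edge and line. The side view read about -185.0 mm for the edge and -185.3 mm for the line. Before the trim the two views disagreed by about 1 mm (0.9 mm short against 2.1 mm short), so I trimmed to a value between them.

**Forces:** Pressing force peaked at about 13 N among the readings I took. Nothing came near the jaw, and contact force read about zero after the lift.

**Loose objects:** My last check, a before-and-after picture difference around the bottle and the objective, was not clean. Mean differences were 12 and 26 grey levels. I think that is the arm's shadow, which moved between the two pictures, and the arm never came near them, but I didn't measure their positions again. The slide box was not in that check. It sits in the same place in the side pictures taken during the last strokes.

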